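# Click the scriber out and clamp it in the marking rest

### The arm

A 6-joint arm with a two-finger parallel gripper is mounted at the origin on a cart in front of the work surface, level with it; the furniture and walls round the work are solid. World frame = base frame: x ahead of the robot, y to its left, z up, the work surface at z = 0. Lengths are in m, angles in rad, forces in N, time in s.
With the tool pointing down it reaches from about 0.3 to 0.775 m from the base axis. Payload 14.6 kg.
Tool frame: the origin (TCP) lies at the very end of the fingers, on their centre line; the grasp point (between the pads) lies 19 mm behind it; z points along the fingers, y is the line along which they close (so a half turn about z gives the same grasp; the last joint's range is limited). The gripper opens to 94 mm and grips with 3 to 60 N. Pads are 16 mm wide; open, the fingers measure 119 mm over their backs; the gripper's body (75 mm by 177 mm) begins 78 mm behind the grasp point.
Start: joints at [-1.343, 0.3, 1.521, -0, 1.321, -0.067], TCP at [0.16, -0.526, 0.205] pointing down, gripper open.
Joint ranges: [-3.03, 3.03], [-0.79, 2.21], [0.23, 2.52], [-1.04, 4.18], [0, 3.07], [-2.55, 2.55]. Speed limits (rad/s): [2.22, 2.22, 2.57, 3.14, 3.14, 3.14].

### API

Orientations are given as a unit quaternion [x, y, z, w].
In Python, from station import status, imaging, job gives the robot as it stands.
- The arm moves only by the tool step_arm, never from a script. Its argument "commands" is a list of rows, each a list of 6 numbers: the shift along the tool's x, y, z scaled (see below), then the turn, a rotation vector about the tool's x, y, z scaled (see below). In form: [[x, y, z, ax, ay, az], ...]. A call has 1 to 20 rows; each row is the pose to reach, as a shift and turn from the pose commanded when the call began, along the tool's axes at that moment, turning the shorter way round; what a row does not reach only later rows make up. The controller multiplies each number of a shift by 10 cm and each number of a turn by pi rad. A row lasts 1/10 s, in which the tool goes at most 50 mm and 8.59 degrees, less where a joint would pass 70% of its speed; a pose out of reach is approached as far as the arm can. A call with a number of a shift or a turn outside -1 to 1 is refused whole. A call with a gripper value outside its range is refused whole. "fingers" is the opening, from 0 (shut) to 1 (fully open), set as the call begins (left out, the last holds). The fingers move at their own pace and stop on an object; the grip force is fixed at half the most. Time passes only in rows, so rows that repeat a pose let the fingers close. It gives the time, the measured TCP pose, the force, the opening and the grip force at its end, in the units of the state.
- status.state(): the state, without advancing time (a new reading comes with each control period).
- imaging.snapshot(name): name is "scene" or "top"; returns (picture, depth): 420x560x3 uint8, red, green, blue; 420x560 float32, m along the optical axis (not along the pixel's ray), 0 where there is no reading.
- imaging.camera_info(name): a dict with "fx", "fy", "cx", "cy" (pixels), "dist" ([k1, k2, p1, p2, k3] as OpenCV has them; the pictures are not rectified), "pose" (4x4, takes a point from camera to world coordinates). Camera axes: x right, y up, looking along -z (the intrinsics and any distortion apply to the point x, -y, -z); pixel columns grow to the right and rows downward; lengths in m; the calibration is good to about 2 mm. A picture is of the moment at which its call begins. camera_info takes no time and is no camera call.
- job.sign_off(): hands the job in; it is judged then, once.
The state is a dict: "t": time; "q": joint angles; "qvel": joint speeds; "joint_torque": joint torques, N m; "tcp_pos": TCP position; "ee_rot": TCP orientation; "wrist_force": force on the tool from outside, world axes, zero at the start; "torque": the same for the moment, N m; "grip_width": opening from 0.0 (shut) to 1.0 (fully open); "grip_force": force on a finger pad.
Only numpy, scipy, OpenCV 4.12 (cv2) and the standard library are available. Lean on these libraries where they do the work, as an engineer would, in place of code of your own. Each camera call takes 0.05 s, during which the arm holds its last target. There are 200 camera calls.

### The job

Set up the scriber for marking: pick it up and push its end button fully home against the face of the bench stop, so that the point clicks out. Then lay it in both saddles of the marking rest, button still home and its point towards the keeper end, let go, and turn the winged keeper fully across it. Leave the bottles and the jar standing where they are.

Things in the scene. Friction and masses are not known exactly. Their poses are not given: they have to be found in the camera images.
- scriber: retractable scriber lying on the bench: square aluminium barrel 26 x 26 mm, 136 mm long, black rubber grip round its middle 50 mm; conical steel nose to x = -92 mm, button 17 mm across to x = +88 mm when out. About 145 g, balanced about its middle. Origin on its underside below the barrel's middle, centre line 13 mm above that; x along it towards the button, z up
- nose (a point): end of the scriber's steel nose, on its centre line, 92 mm from the barrel's middle. When clicked, the needle stands a further 12 mm out of it
- button (a joint): how far the scriber's button is pushed in (m): 0 out, 0.012 fully home. It resists with about 5 N all the way, stays where it is left, and drives the needle out by the same length
- button_end (a point): middle of the flat end of the button, on the scriber's centre line; x points out of it, along the scriber
- bench_stop: wooden block screwed to the bench, 140 mm wide (y), 70 mm high, 40 mm deep, with a steel facing 120 mm wide, from 15 to 65 mm above the bench, on its -x side (towards the robot). It does not move. Origin at the centre of its underside
- stop_face (a point): centre of the bench stop's steel facing, on its surface, 40 mm above the bench; the face looks along its -x, z up
- rest: marking rest screwed to the bench; origin at bench level midway between its saddles. Wooden base 10 mm thick, x -90 to 75, y -36 to 96 mm. Two saddles 20 mm long at x = -52 and 52 mm carry the scriber along x, nose to -x (the keeper end), middle over the origin: about 34 mm between their cheeks, floor at z = 30, cheeks to z = 45 mm, 84 mm free between the saddles for the fingers
- saddle_mid (a point): point midway between the rest's saddles at the height of their floors (30 mm above the bench): where the scriber's origin belongs. Axes as those of the rest
- keeper (a joint): angle of the keeper (rad) on its post at x = -56, y = +48 mm of the rest: at 0 its bar lies along the rest's -x, clear of the scriber; it grows counter-clockwise seen from above, to the stop at 1.571 = bar square across the scriber, 4 mm above it. It turns by 0.04 N m and stays where it is left
- wing_grip (a point): on the keeper's axis, 91 mm above the bench, where its wings are gripped from above. The wings are one upright steel blade 56 mm long (28 mm either side of the axis), 10 mm thick, z 71 to 97 mm, in line with the keeper bar (this point's x axis, turning with it). The bar, 14 mm wide, z 60 to 68 mm, reaches 70 mm from the axis along -x
- panel_top (a point): middle of the top edge of the plywood panel of the rest, 76 mm above the bench: 70 mm long (along the rest's x), 7 mm thick, its inner side 36 mm from the keeper's axis, so that the wing ends pass it at 8 mm; when reaching down to the wings open the fingers only a little (about 28 mm)
- squeeze_bottle_1: dark green squeeze bottle with a green cap, 46 mm across, 108 mm high, near the robot to the left, a bystander standing on the bench; origin at the centre of its underside. Leave it standing where it is
- squeeze_bottle_2: white squeeze bottle with a blue cap, 46 mm across, 108 mm high, near the robot to the right, a bystander standing on the bench; origin at the centre of its underside. Leave it standing where it is
- squeeze_bottle_3: white squeeze bottle with a blue cap, 46 mm across, 108 mm high, behind the scriber, a bystander standing on the bench; origin at the centre of its underside. Leave it standing where it is
- tall_jar: tall empty frosted jar, 76 mm across, 152 mm high, far behind to the right, a bystander standing on the bench; origin at the centre of its underside. Leave it standing where it is

How it is judged:
By the outcome, as a careful person would: the job done as asked, in the order asked, and still so for the second after the job is handed in, with the robot touching nothing.
It also fails if it takes over 67 s, if anything falls off the work surface, if the arm or the gripper's body presses on something with over 40 N, if the wrist force passes 120 N, or if a joint passes its speed limit or range.

## Working session

There is one attempt and no reset: what is moved stays moved. The work goes in short steps, Python scripts to look and compute and a tool call to move; the robot and the scene stay as the last step left them, time stands still between calls to the robot, and variables do not carry over. Pictures are saved under pics/ and viewed, at most 10 in all, crops included, and the job is handed in when it is done.

Besides the shell and the picture viewer there is one more tool, called after "Request:" in YAML: its name, and indented under it one key for each argument. step_arm: Moves the arm, as the interface text tells. Shifts and turns lie within -1 to 1; 1 stands for 10 cm of shift or pi rad of turn. Its arguments: {"type":"object","properties":{"commands":{"type":"array"},"fingers":{"type":"number"}},"required":["commands"]}

```bash
mkdir -p pics; ls
python3 - <<'E'
from station import status, imaging
import cv2,numpy as np
for n in("scene","top"):
    p,d=imaging.snapshot(n); cv2.imwrite(f"pics/{n}0.png",p[:,:,::-1]); np.savez(f"{n}0.npz",p=p,d=d)
    c=imaging.camera_info(n); print(n,{k:np.round(v,4).tolist() for k,v in c.items()})
print(status.state())
E
```

```text
pics
scene {'fx': 460.1133, 'fy': 460.1133, 'cx': 279.8536, 'cy': 210.3747, 'dist': [-0.145, 0.0, 0.0, 0.0, 0.0], 'pose': [[-0.7759, 0.4215, -0.4693, -0.0102], [-0.6308, -0.5234, 0.5729, 0.7021], [-0.0041, 0.7405, 0.672, 0.922], [0.0, 0.0, 0.0, 1.0]]}
top {'fx': 424.0787, 'fy': 424.0787, 'cx': 276.0779, 'cy': 209.9196, 'dist': [-0.1166, 0.0, 0.0, 0.0, 0.0], 'pose': [[0.0232, 0.9789, -0.203, 0.3679], [-0.9997, 0.0224, -0.0062, -0.0319], [-0.0015, 0.2031, 0.9792, 1.0239], [0.0, 0.0, 0.0, 1.0]]}
{'t': 0.1, 'q': array([-1.34261918e+00,  3.00425568e-01,  1.52147548e+00,  4.12654586e-06,
        1.32068309e+00, -6.65761046e-02]), 'qvel': array([-0.0009721 , -0.00163077, -0.00117287, -0.00097379,  0.00026359,
       -0.00124727]), 'joint_torque': array([ 2.44783005e-03, -5.32644081e+01, -3.53281724e+01,  7.09545286e-02,
        2.34382198e-02, -7.28156692e-05]), 'tcp_pos': array([ 0.15973949, -0.52606902,  0.20495597]), 'ee_rot': array([ 9.89159661e-01,  1.46843179e-01, -3.80204422e-05, -4.94287176e-04]), 'wrist_force': array([-0.79600715,  0.44475827,  0.23425759]), 'torque': array([0.02961204, 0.00607205, 0.06349088]), 'grip_force': 0.0, 'grip_width': 0.997704609037053}
```

View pics/scene0.png

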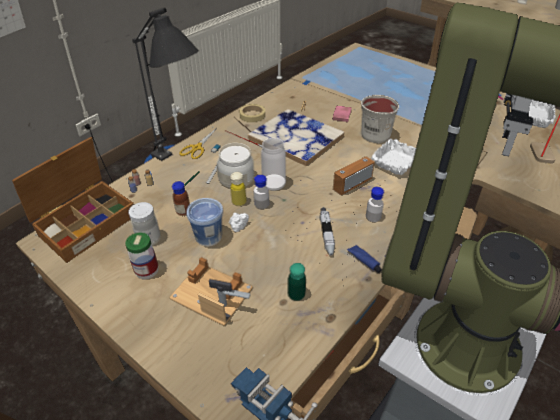

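View pics/top0.png

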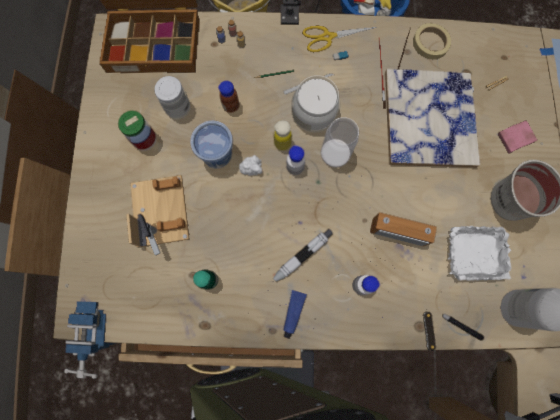

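The top view shows the rest at about (158,212), the keeper near (147,232), the scriber from (277,277) to (330,234), and the stop at (403,229). I'll enlarge these.

```bash
cat > h.py <<'E'
import cv2,numpy as np
from station import imaging,status
def K(c): return np.array([[c['fx'],0,c['cx']],[0,c['fy'],c['cy']],[0,0,1.]])
def rays(n,uv):
    c=imaging.camera_info(n); P=np.array(c['pose'])
    u=cv2.undistortPoints(np.array(uv,float).reshape(-1,1,2),K(c),np.array(c['dist'],float)).reshape(-1,2)
    d=np.c_[u[:,0],-u[:,1],-np.ones(len(u))]@P[:3,:3].T
    return P[:3,3],d
def plane(n,uv,z):
    o,d=rays(n,uv); return o+d*((z-o[2])/d[:,2])[:,None]
def depthpts(n,uv,d):
    o,r=rays(n,uv); uv=np.array(uv,int); return o+r*d[uv[:,1],uv[:,0]][:,None]
def tri(uvA,uvB):
    o1,d1=rays("top",uvA);o2,d2=rays("scene",uvB);out=[]
    for a,b in zip(d1,d2):
        s=np.linalg.lstsq(np.c_[a,-b],o2-o1,rcond=None)[0]; p,q=o1+s[0]*a,o2+s[1]*b
        out.append(np.r_[(p+q)/2,np.linalg.norm(p-q)])
    return np.array(out)
def proj(n,X):
    c=imaging.camera_info(n);P=np.linalg.inv(np.array(c['pose']));x=np.atleast_2d(X)@P[:3,:3].T+P[:3,3]
    return cv2.projectPoints(x*[1,-1,-1],np.zeros(3),np.zeros(3),K(c),np.array(c['dist'],float))[0].reshape(-1,2)
E
python3 - <<'E'
import cv2,numpy as np
t=np.load("top0.npz")['p'][:,:,::-1]; s=np.load("scene0.npz")['p'][:,:,::-1]
def cr(im,x,y,w,h,k): return cv2.resize(im[y:y+h,x:x+w],None,fx=k,fy=k,interpolation=cv2.INTER_CUBIC)
# top: rest (120..200,165..265) x4 ; scriber (265..345,220..290) ; stop
A=np.hstack([cr(t,120,170,80,100,4),cr(t,265,210,80,100,4)[:400]])
cv2.imwrite("pics/c1.png",A)
B=np.hstack([cr(s,165,250,95,80,4),cr(s,300,150,95,110,4)[:320]])
cv2.imwrite("pics/c2.png",B)
C=cr(t,360,200,80,60,5); cv2.imwrite("pics/c3.png",np.hstack([C,cr(s,325,150,80,60,5)]))
E
```

```text
(no output)
```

View pics/c1.png

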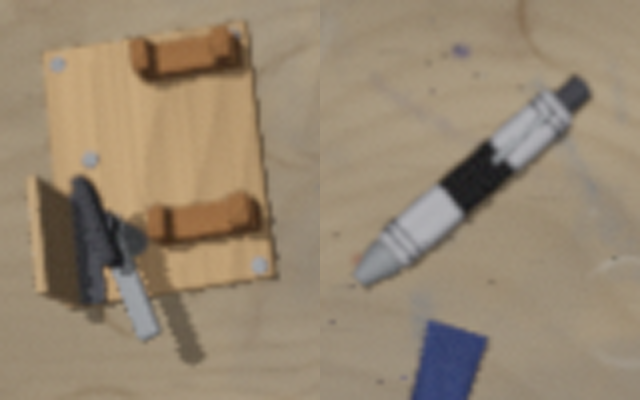

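View pics/c2.png

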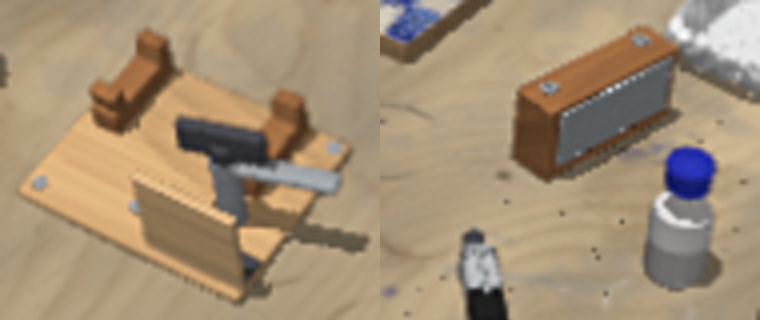

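View pics/c3.png

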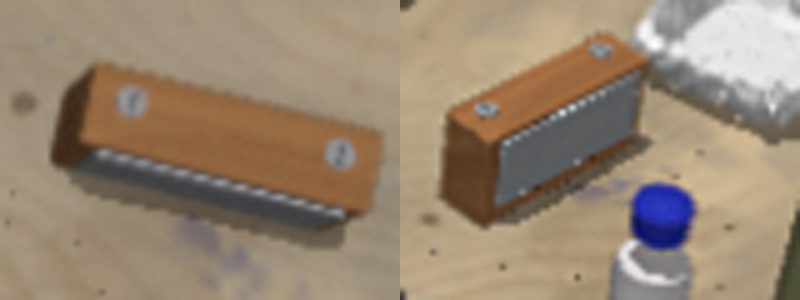

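c1: the nose is at the lower left and the button at the upper right of the scriber. The rest's keeper end faces the robot, and the bar has already swung a little. c3: the stop's steel face looks towards the robot and slightly left. Next I'll measure each object by its height band in both views.

```bash
cat > m.py <<'E'
from h import *
def cloud(n,tag="0"):
    f=np.load(f"{n}{tag}.npz"); v,u=np.nonzero(f['d']>0); 
    return depthpts(n,np.c_[u,v],f['d']), f['p'][v,u].astype(int), np.c_[u,v]
def rect(q):
    r=cv2.minAreaRect((q[:,:2]*1000).astype(np.float32)); b=cv2.boxPoints(r)
    e0,e1=b[1]-b[0],b[2]-b[1]; L=e0 if np.linalg.norm(e0)>np.linalg.norm(e1) else e1
    return np.round(r[0],1),np.round(sorted(r[1])[::-1],1),round(float(np.degrees(np.arctan2(L[1],L[0]))),1)
E
python3 - <<'E'
from m import *
boxes={}
a=plane("top",[(302,255),(158,212),(403,229),(150,232)],0.03); print(a.round(3))
for n in("top","scene"):
    X,C,uv=cloud(n)
    def sel(c,r,z0,z1): return (np.hypot(X[:,0]-c[0],X[:,1]-c[1])<r)&(X[:,2]>z0)&(X[:,2]<z1)
    for nm,c,r,z0,z1 in [("table",a[0],.15,-.02,.012),("scriber",a[0],.13,.012,.045),("barreltop",a[0],.07,.020,.045),("base",a[1],.13,.005,.016),
        ("saddles",a[1],.09,.025,.052),("stoptop",a[2],.10,.064,.08),("wing",a[3],.07,.085,.11),("bar",a[3],.12,.055,.0705),("panel",a[3],.1,.0715,.082)]:
        m=sel(c,r,z0,z1)
        if nm=="saddles":
            col=C[:,0]-C[:,2]; m&=(col>40)&(C[:,0]<190)
        q=X[m]
        if len(q)>5: print(n,nm,m.sum(),"zmed/95",np.round(np.percentile(q[:,2],[5,50,95]),4),rect(q),q[:,:2].mean(0).round(4))
E
```

```text
[[ 0.467 -0.089  0.03 ]
 [ 0.562  0.259  0.03 ]
 [ 0.534 -0.331  0.03 ]
 [ 0.513  0.275  0.03 ]]
top table 10879 zmed/95 [-0.003   0.0001  0.0033] (array([467.6, -89.6]), array([298.3, 298.2]), -88.4) [ 0.4679 -0.0881]
top scriber 955 zmed/95 [0.014  0.0242 0.0288] (array([446.9, -83.6]), array([213.9,  87.8]), -21.2) [ 0.4445 -0.0871]
top barreltop 623 zmed/95 [0.0217 0.0258 0.0293] (array([467.3, -88.9]), array([139.4,  26.4]), -48.2) [ 0.4672 -0.0888]
top base 2468 zmed/95 [0.0068 0.0101 0.0138] (array([586. , 260.7]), array([246.3, 191.8]), -79.4) [0.5728 0.2626]
top saddles 456 zmed/95 [0.0269 0.0316 0.0469] (array([578.7, 263.2]), array([122.8, 116.9]), 11.1) [0.5798 0.2369]
top stoptop 1080 zmed/95 [0.0663 0.0699 0.0728] (array([ 531.5, -326.9]), array([141.6,  44. ]), 76.3) [ 0.5315 -0.3259]
top wing 132 zmed/95 [0.0867 0.0959 0.0991] (array([521.7, 272.9]), array([56.5, 12.2]), 25.0) [0.5203 0.2724]
top bar 202 zmed/95 [0.0568 0.0668 0.0697] (array([499.9, 279. ]), array([106. ,  59.8]), 65.8) [0.4935 0.2711]
top panel 136 zmed/95 [0.0723 0.0757 0.0804] (array([514.8, 286.2]
[... 409 characters left out ...]
49]
scene base 1645 zmed/95 [0.0066 0.0098 0.0135] (array([564.2, 278.4]), array([194.6, 183.8]), 30.6) [0.5739 0.2751]
scene saddles 460 zmed/95 [0.0265 0.0336 0.0475] (array([571.5, 267.5]), array([139.4, 125.4]), 13.2) [0.5736 0.2589]
scene stoptop 417 zmed/95 [0.0649 0.0697 0.0729] (array([ 530.7, -325.3]), array([145.8,  49.3]), 75.8) [ 0.5305 -0.3218]
scene wing 145 zmed/95 [0.0861 0.0945 0.0989] (array([519.9, 273.3]), array([54.8, 12.6]), 29.3) [0.5192 0.2748]
scene bar 258 zmed/95 [0.0563 0.0663 0.0696] (array([496.5, 284.7]), array([116.1,  53.7]), 59.7) [0.4961 0.2811]
scene panel 159 zmed/95 [0.0719 0.0758 0.0804] (array([509.5, 287.1]), array([89.3, 57.3]), 10.8) [0.5144 0.2987]
```

Run:
```python
from m import *
for n in("top","scene"):
    X,C,uv=cloud(n)
    # stop face
    m=(np.hypot(X[:,0]-.531,X[:,1]+.326)<.1)&(X[:,2]>.022)&(X[:,2]<.058)
    q=X[m]; th=np.radians(-14); 
    l=(q[:,:2]-[.531,-.326])@np.array([[np.cos(th),-np.sin(th)],[np.sin(th),np.cos(th)]]); 
    k=(np.abs(l[:,1])<.055)&(l[:,0]<-.01)
    if k.sum()>10:
        p=np.polyfit(l[k,1],l[k,0],1); print(n,"face offset",p[1].round(4),"tilt deg",np.degrees(p[0]).round(2),k.sum(),l[k,0].std())
    # rest frame guess
    th=np.radians(11); R=np.array([[np.cos(th),-np.sin(th)],[np.sin(th),np.cos(th)]])
    L=(X[:,:2]-[.5849,.2367])@R; z=X[:,2]
    def st(nm,m):
        q=np.c_[L[m],z[m]]*1000
        if len(q)>5: print(n,nm,len(q),"lo",np.percentile(q,2,0).round(1),"hi",np.percentile(q,98,0).round(1),"med",np.median(q,0).round(1), rect(np.c_[L[m]]) )
    near=(np.abs(L[:,0])<.12)&(np.abs(L[:,1])<.12)
    for s in(-1,1):
        reg=near&(np.abs(L[:,0]-s*.052)<.02)&(np.abs(L[:,1])<.04)
        st(f"sad{s} floor",reg&(z>.026)&(z<.034)); 
        for c in(-1,1): st(f"sad{s} cheek{c}",reg&(z>.041)&(z<.05)&(L[:,1]*c>0.008))
    st("panel",(np.abs(L[:,0]+.055)<.05)&(np.abs(L[:,1]-.088)<.012)&(z>.03)&(z<.08))
    st("paneltop",(np.abs(L[:,0]+.055)<.05)&(np.abs(L[:,1]-.088)<.012)&(z>.0735)&(z<.08))
    wood=(C[:,0]>C[:,2]+40)
    st("wing",near&(z>.088)&~wood)
    st("bar",near&(z>.062)&(z<.0705)&~wood&(L[:,0]<-.06)&(L[:,1]<.06))
    st("base",(np.abs(L[:,0])<.11)&(np.abs(L[:,1]-.03)<.09)&(z>.006)&(z<.014)&(C[:,0]>170))
```

```text
top face offset -0.021 tilt deg -0.32 146 0.0004824459579077209
top sad-1 floor 141 lo [-61.9 -30.5  26.6] hi [-42.4  27.6  33.7] med [-53.   -0.9  29.9] (array([-52. ,   4.3]), array([71.1, 20.6]), 89.4)
top sad-1 cheek-1 38 lo [-61.5 -29.5  41.7] hi [-43.5 -19.8  48.4] med [-52.2 -24.7  44.9] (array([-51.6, -24.5]), array([19.5,  9.2]), -7.7)
top sad-1 cheek1 48 lo [-62.1  18.6  41.2] hi [-43.   39.8  49. ] med [-53.6  24.9  44.2] (array([-52.3,  28.8]), array([21.9, 19.2]), 86.5)
top sad1 floor 137 lo [ 40.1 -31.2  26.3] hi [59.9 24.  33. ] med [49.  -2.  29.7] (array([50.2, -0.9]), array([62.4, 20.5]), 89.7)
top sad1 cheek-1 35 lo [ 40.9 -29.9  41.7] hi [ 58.  -19.1  48.3] med [ 51.  -24.7  44.9] (array([ 49.7, -24.3]), array([18.1, 10.7]), -4.5)
top sad1 cheek1 38 lo [40.9 18.  41.5] hi [59.5 28.7 47.8] med [50.8 23.3 44.3] (array([50.1, 23.4]), array([19.2, 10.8]), 2.0)
top panel 253 lo [-89.6  82.9  31.7] hi [-21.   90.6  78.8] med [-55.8  84.4  66.6] (array([-54.6,  86.7]), array([71.1,  8.7]), -0.9)
top paneltop 93 lo [-88.7  83.1  73.6] hi [-20.7  90.7  79.4] med [-56.9  86
[... 1213 characters left out ...]
11. ]), -2.6)
scene panel 353 lo [-89.5  84.8  31.8] hi [-21.5  92.8  77.7] med [-57.7  90.9  59.5] (array([-54.9,  88.4]), array([71.3, 10.1]), -0.5)
scene paneltop 74 lo [-88.9  84.5  73.7] hi [-21.3  92.   78.4] med [-58.   89.   75.8] (array([-54.9,  88.3]), array([70.5,  7.6]), -0.9)
scene wing 318 lo [ -79.8 -118.9   88.8] hi [119.   57.3 107.4] med [ 81.9 -90.   98.2] (array([ 19.7, -34.3]), array([259.6,  63.8]), -43.3)
scene bar 119 lo [-118.7   28.1   62.7] hi [-62.8  54.4  69.7] med [-93.4  40.4  67.4] (array([-90.1,  39.8]), array([64.3, 15.2]), 16.3)
scene base 1275 lo [-86.4 -31.    6.6] hi [71.2 95.2 13.2] med [15.9 43.3  9.8] (array([-7.4, 30.3]), array([166.7, 132.2]), -0.0)
```

```bash
cat > plan.py <<'E'
import numpy as np
from scipy.spatial.transform import Rotation as R
def down(yang): # tool z down, tool y at world angle yang (deg)
    y=np.array([np.cos(np.radians(yang)),np.sin(np.radians(yang)),0]); z=np.array([0,0,-1.]); return R.from_matrix(np.c_[np.cross(y,z),y,z])
def go(p0,y0,p1,y1):
    """rows' final value for calls from pose0 to pose1, split so that each shift<=0.1"""
    p0,p1=np.array(p0,float),np.array(p1,float)
    n=1
    while True:
        ok=True;out=[]
        for i in range(n):
            a,b=p0+(p1-p0)*i/n,p0+(p1-p0)*(i+1)/n; ya,yb=y0+(y1-y0)*i/n,y0+(y1-y0)*(i+1)/n
            s=down(ya).inv().apply(b-a)/.1; r=(down(ya).inv()*down(yb)).as_rotvec()/np.pi
            ok&=np.abs(s).max()<=1; out.append((np.round(np.r_[s,r],3)+0).tolist())
        if ok: break
        n+=1
    for o in out: print(o)
E
python3 - <<'E'
from m import *; from plan import *
X,C,uv=cloud("top"); X2,C2,_=cloud("scene")
g=plane("top",[(367,285),(205,280),(296,158)],.1)
for p in g:
    for x in(X,X2):
        m=(np.hypot(x[:,0]-p[0],x[:,1]-p[1])<.05)&(x[:,2]>.098)&(x[:,2]<.115); print(p.round(3),m.sum(),x[m].mean(0).round(3))
go([.1597,-.5261,.205],-73.1,[.4675,-.0885,.12],-138)
print("down"); go([.4675,-.0885,.12],-138,[.4675,-.0885,.004],-138)
E
```

```text
[ 0.398 -0.227  0.1  ] 219 [ 0.401 -0.233  0.105]
[ 0.398 -0.227  0.1  ] 90 [ 0.399 -0.23   0.105]
[0.401 0.124 0.1  ] 227 [0.404 0.132 0.105]
[0.401 0.124 0.1  ] 156 [0.403 0.137 0.104]
[ 0.682 -0.069  0.1  ] 189 [ 0.692 -0.07   0.105]
[ 0.682 -0.069  0.1  ] 85 [ 0.691 -0.064  0.104]
[0.703, -0.549, 0.142, 0.0, 0.0, 0.06]
[0.587, -0.671, 0.142, 0.0, 0.0, 0.06]
[0.451, -0.769, 0.142, 0.0, 0.0, 0.06]
[0.299, -0.84, 0.142, 0.0, 0.0, 0.06]
[0.136, -0.881, 0.142, 0.0, 0.0, 0.06]
[-0.032, -0.891, 0.142, 0.0, 0.0, 0.06]
down
[0.0, 0.0, 0.58, 0.0, 0.0, 0.0]
[0.0, 0.0, 0.58, 0.0, 0.0, 0.0]
```

Request:
step_arm:
  commands:
    - [0.703,-0.549,0.142,0,0,0.06]
    - [0.703,-0.549,0.142,0,0,0.06]
    - [0.703,-0.549,0.142,0,0,0.06]
    - [0.703,-0.549,0.142,0,0,0.06]
  fingers: 0.6

```text
t: 0.5
tcp_pos: [0.2114, -0.4532, 0.1914]
ee_rot: [0.999, 0.054, -0.0, 0.0]
wrist_force: [-0.5, 0.1, 0.2]
grip_width: 0.699
grip_force: 0.0
```

Request:
step_arm:
  commands:
    - [0.587,-0.671,0.142,0,0,0.06]
    - [0.587,-0.671,0.142,0,0,0.06]
    - [0.587,-0.671,0.142,0,0,0.06]
    - [0.587,-0.671,0.142,0,0,0.06]

```text
t: 0.9
tcp_pos: [0.2623, -0.3811, 0.1773]
ee_rot: [0.999, -0.04, 0.0, 0.0]
wrist_force: [-0.6, -0.6, 0.1]
grip_width: 0.603
grip_force: 0.0
```

Request:
step_arm:
  commands:
    - [0.451,-0.769,0.142,0,0,0.06]
    - [0.451,-0.769,0.142,0,0,0.06]
    - [0.451,-0.769,0.142,0,0,0.06]
    - [0.451,-0.769,0.142,0,0,0.06]

```text
t: 1.3
tcp_pos: [0.3136, -0.3084, 0.1631]
ee_rot: [0.991, -0.134, 0.0, 0.0]
wrist_force: [-0.4, -0.2, -0.1]
grip_width: 0.602
grip_force: 0.0
```

Request:
step_arm:
  commands:
    - [0.299,-0.84,0.142,0,0,0.06]
    - [0.299,-0.84,0.142,0,0,0.06]
    - [0.299,-0.84,0.142,0,0,0.06]
    - [0.299,-0.84,0.142,0,0,0.06]

```text
t: 1.7
tcp_pos: [0.3649, -0.2356, 0.1489]
ee_rot: [0.974, -0.227, 0.0, 0.0]
wrist_force: [0.1, 0.2, -0.7]
grip_width: 0.596
grip_force: 0.0
```

Request:
step_arm:
  commands:
    - [0.136,-0.881,0.142,0,0,0.06]
    - [0.136,-0.881,0.142,0,0,0.06]
    - [0.136,-0.881,0.142,0,0,0.06]
    - [0.136,-0.881,0.142,0,0,0.06]

```text
t: 2.1
tcp_pos: [0.4161, -0.1629, 0.1346]
ee_rot: [0.948, -0.318, 0.0, 0.0]
wrist_force: [-0.2, 0.2, -0.3]
grip_width: 0.602
grip_force: 0.0
```

Request:
step_arm:
  commands:
    - [-0.032,-0.891,0.142,0,0,0.06]
    - [-0.032,-0.891,0.142,0,0,0.06]
    - [-0.032,-0.891,0.142,0,0,0.06]
    - [-0.032,-0.891,0.142,0,0,0.06]

```text
t: 2.5
tcp_pos: [0.4672, -0.0901, 0.1203]
ee_rot: [0.914, -0.406, -0.0, 0.0]
wrist_force: [-0.7, -0.7, -0.4]
grip_width: 0.6
grip_force: 0.0
```

Request:
step_arm:
  commands:
    - [0,0,0.4,0,0,0]
    - [0,0,0.6,0,0,0]
    - [0,0,0.8,0,0,0]
    - [0,0,0.8,0,0,0]

```text
t: 2.9
tcp_pos: [0.4656, -0.0905, 0.0388]
ee_rot: [0.914, -0.407, -0.002, 0.0]
wrist_force: [0.7, 0.5, -0.0]
grip_width: 0.598
grip_force: 0.0
```

Request:
step_arm:
  commands:
    - [0,0,0.2,0,0,0]
    - [0,0,0.36,0,0,0]
    - [0,0,0.36,0,0,0]
    - [0,0,0.36,0,0,0]

```text
t: 3.3
tcp_pos: [0.4676, -0.0896, 0.0055]
ee_rot: [0.914, -0.406, 0.001, -0.0]
wrist_force: [-0.7, -0.1, 0.4]
grip_width: 0.6
grip_force: 0.0
```

Request:
step_arm:
  commands:
    - [0,0,0,0,0,0]
    - [0,0,0,0,0,0]
    - [0,0,0,0,0,0]
    - [0,0,0,0,0,0]
    - [0,0,0,0,0,0]
    - [0,0,0,0,0,0]
    - [0,0,0,0,0,0]
  fingers: 0

```text
t: 4.0
tcp_pos: [0.4674, -0.0886, 0.0045]
ee_rot: [0.914, -0.406, 0.0, 0.0]
wrist_force: [-1.9, -0.6, 5.6]
grip_width: 0.276
grip_force: 30.0
```

Run:
```python
from plan import *
c=np.array([.531,-.326]); th=np.radians(-14.4); ex=np.array([np.cos(th),np.sin(th)]); ey=np.array([-ex[1],ex[0]])
s=c+ex*(-.0207-.088-.025)+ey*(-.012); 
print("pre",s)
print("lift");go([.4675,-.0885,.004],-138,[.4675,-.0885,.150],-138)
print("over");go([.4675,-.0885,.150],-138,[*s,.150],-104.4)
print("down");go([*s,.150],-104.4,[*s,.031],-104.4)
```

```text
pre [ 0.39851615 -0.30437316]
lift
[0.0, 0.0, -0.73, 0.0, 0.0, 0.0]
[0.0, 0.0, -0.73, 0.0, 0.0, 0.0]
over
[0.381, 0.652, 0.0, 0.0, 0.0, -0.062]
[0.247, 0.714, 0.0, 0.0, 0.0, -0.062]
[0.104, 0.748, 0.0, 0.0, 0.0, -0.062]
down
[0.0, 0.0, 0.595, 0.0, 0.0, 0.0]
[0.0, 0.0, 0.595, 0.0, 0.0, 0.0]
```

Request:
step_arm:
  commands:
    - [0,0,-0.3,0,0,0]
    - [0,0,-0.73,0,0,0]
    - [0,0,-0.73,0,0,0]

```text
t: 4.3
tcp_pos: [0.4696, -0.089, 0.0815]
ee_rot: [0.914, -0.406, 0.004, -0.001]
wrist_force: [-0.1, -0.8, -2.5]
grip_width: 0.273
grip_force: 30.0
```

Request:
step_arm:
  commands:
    - [0,0,-0.4,0,0,0]
    - [0,0,-0.73,0,0,0]
    - [0,0,-0.73,0,0,0]

```text
t: 4.6
tcp_pos: [0.4688, -0.0889, 0.1532]
ee_rot: [0.914, -0.406, 0.003, -0.0]
wrist_force: [-0.1, -0.8, -2.5]
grip_width: 0.271
grip_force: 30.0
```

Request:
step_arm:
  commands:
    - [0.19,0.326,0,0,0,-0.031]
    - [0.381,0.652,0,0,0,-0.062]
    - [0.381,0.652,0,0,0,-0.062]
    - [0.381,0.652,0,0,0,-0.062]

```text
t: 5.0
tcp_pos: [0.4439, -0.1606, 0.1487]
ee_rot: [0.949, -0.317, -0.001, -0.0]
wrist_force: [0.2, 0.6, -1.6]
grip_width: 0.275
grip_force: 30.0
```

Request:
step_arm:
  commands:
    - [0.12,0.36,0,0,0,-0.031]
    - [0.247,0.714,0,0,0,-0.062]
    - [0.247,0.714,0,0,0,-0.062]
    - [0.247,0.714,0,0,0,-0.062]

```text
t: 5.4
tcp_pos: [0.4216, -0.2319, 0.1494]
ee_rot: [0.975, -0.223, -0.001, -0.0]
wrist_force: [-0.1, -0.7, -2.7]
grip_width: 0.276
grip_force: 30.0
```

Request:
step_arm:
  commands:
    - [0.05,0.37,0,0,0,-0.031]
    - [0.104,0.748,0,0,0,-0.062]
    - [0.104,0.748,0,0,0,-0.062]
    - [0.104,0.748,0,0,0,-0.062]

```text
t: 5.8
tcp_pos: [0.399, -0.3034, 0.1497]
ee_rot: [0.992, -0.127, -0.0, -0.0]
wrist_force: [0.7, 0.3, -2.2]
grip_width: 0.273
grip_force: 30.0
```

Run:
```python
from h import *
from station import status
ims=[]
for n in("top","scene"):
    p,d=imaging.snapshot(n); np.savez(f"{n}1.npz",p=p,d=d); ims.append(p[:,:,::-1])
cv2.imwrite("pics/g1.png",np.hstack([cv2.resize(ims[0][170:320,330:450],None,fx=3.2,fy=3.2),cv2.resize(ims[1][100:250,330:450],None,fx=3.2,fy=3.2)]))
s=status.state(); print(s['tcp_pos'],s['ee_rot'],s['grip_width'],s['t'],s['wrist_force'])
```

```text
[ 0.39926383 -0.30295224  0.14996251] [ 9.92060314e-01 -1.25762560e-01 -1.72049997e-04 -2.87180352e-04] 0.2756433312490274 5.9 [ 0.27897575 -0.80350588 -1.44152507]
```

View pics/g1.png

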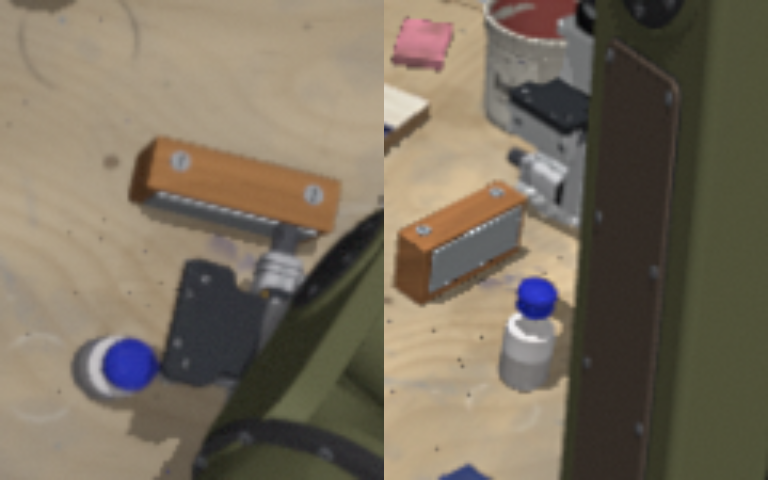

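g1: the scriber is held level with its button, crop pixel (285,235), in front of the stop face. I'll lower it and push.

Request:
step_arm:
  commands:
    - [0,0,0.3,0,0,0]
    - [0,0,0.6,0,0,0]
    - [0,0,0.6,0,0,0]

```text
t: 6.2
tcp_pos: [0.3978, -0.302, 0.0873]
ee_rot: [0.992, -0.125, -0.002, -0.002]
wrist_force: [0.2, -0.1, -0.6]
grip_width: 0.275
grip_force: 30.0
```

Request:
step_arm:
  commands:
    - [0,0,0.3,0,0,0]
    - [0,0,0.59,0,0,0]
    - [0,0,0.59,0,0,0]
    - [0,0,0.59,0,0,0]

```text
t: 6.6
tcp_pos: [0.3994, -0.3044, 0.0328]
ee_rot: [0.992, -0.125, 0.0, 0.0]
wrist_force: [0.6, 0.0, -0.8]
grip_width: 0.275
grip_force: 30.0
```

Request:
step_arm:
  commands:
    - [0.1,0,0,0,0,0]
    - [0.2,0,0,0,0,0]
    - [0.2,0,0,0,0,0]

```text
t: 6.9
tcp_pos: [0.4196, -0.31, 0.0323]
ee_rot: [0.992, -0.125, 0.001, 0.001]
wrist_force: [0.0, -0.8, -1.2]
grip_width: 0.274
grip_force: 30.0
```

Request:
step_arm:
  commands:
    - [0.02,0,0,0,0,0]
    - [0.04,0,0,0,0,0]
    - [0.06,0,0,0,0,0]
    - [0.08,0,0,0,0,0]
    - [0.08,0,0,0,0,0]

```text
t: 7.4
tcp_pos: [0.4257, -0.3114, 0.0313]
ee_rot: [0.992, -0.126, -0.0, -0.0]
wrist_force: [-2.6, 0.7, 1.1]
grip_width: 0.274
grip_force: 30.0
```

Request:
step_arm:
  commands:
    - [0.02,0,0,0,0,0]
    - [0.04,0,0,0,0,0]
    - [0.05,0,0,0,0,0]
    - [0.05,0,0,0,0,0]

```text
t: 7.8
tcp_pos: [0.4289, -0.3121, 0.0306]
ee_rot: [0.992, -0.126, -0.002, -0.001]
wrist_force: [-14.2, 2.8, 3.5]
grip_width: 0.272
grip_force: 30.0
```

Request:
step_arm:
  commands:
    - [0.01,0,0,0,0,0]
    - [0.02,0,0,0,0,0]
    - [0.02,0,0,0,0,0]

```text
t: 8.1
tcp_pos: [0.4297, -0.3122, 0.0301]
ee_rot: [0.992, -0.126, -0.004, -0.001]
wrist_force: [-21.0, 4.1, 3.7]
grip_width: 0.273
grip_force: 30.0
```

Run:
```python
from h import *
from station import status
ims=[]
for n in("top","scene"):
    p,d=imaging.snapshot(n); np.savez(f"{n}2.npz",p=p,d=d); ims.append(p[:,:,::-1])
cv2.imwrite("pics/g2.png",np.hstack([cv2.resize(ims[0][200:300,370:450],None,fx=5,fy=5,interpolation=2),cv2.resize(ims[1][130:230,350:430],None,fx=5,fy=5,interpolation=2)]))
s=status.state(); print(s['tcp_pos'],s['ee_rot'],s['grip_width'],s['t'],s['wrist_force'])
```

```text
[ 0.42971779 -0.31219568  0.0301206 ] [ 0.99206213 -0.1256937  -0.00347558 -0.00132233] 0.2769535348267954 8.2 [-21.8854382    3.12206531   2.15110141]
```

View pics/g2.png

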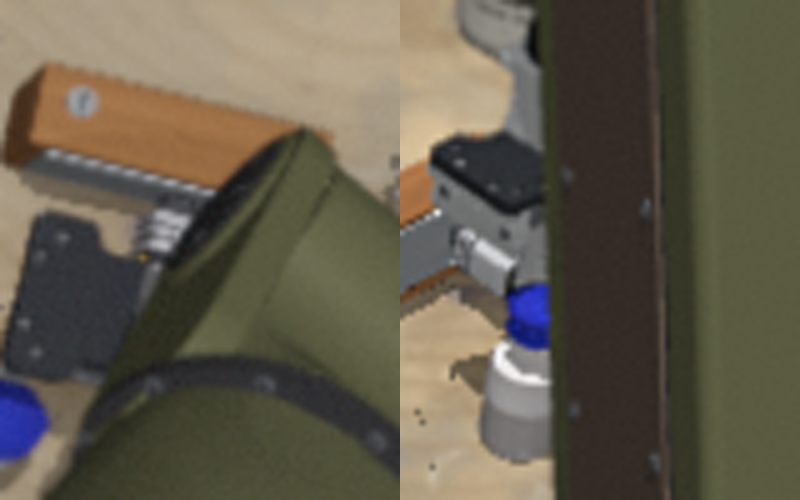

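Run:
```python
from m import *
th=np.radians(-14.4); ex=np.array([np.cos(th),np.sin(th)]); ey=np.array([-ex[1],ex[0]])
for n in("top","scene"):
  for tag in "12":
    X,C,uv=cloud(n,tag); l=(X[:,:2]-[.531,-.326])@np.c_[ex,ey]; z=X[:,2]
    o=.119 if tag=="1" else 0
    m=(np.abs(l[:,1]+.012)<.02)&(z>.028+o)&(z<.06+o)&(l[:,0]<-.023)&(l[:,0]>-.09); 
    print(n,tag,m.sum())
    h,e=np.histogram(l[m,0]*1000,bins=np.arange(-90,-20,3)); 
    for i in range(len(h)):
        k=m&(l[:,0]*1000>=e[i])&(l[:,0]*1000<e[i+1])
        if h[i]: print(e[i],h[i],"z max/med",(np.percentile(z[k],[50,95])*1000).round(1),"y",(np.percentile(l[k,1],[5,95])*1000).round(1))
m=None
b=np.load("top2.npz"); X,C,uv=cloud("top","2")
k=(np.hypot(X[:,0]-.4,X[:,1]+.232)<.05)&(X[:,2]>.098)&(X[:,2]<.112)&(C[:,2]>C[:,0]+60); print("bottle2",k.sum(),X[k].mean(0))
X,C,uv=cloud("top","1")
k=(np.hypot(X[:,0]-.4,X[:,1]+.232)<.05)&(X[:,2]>.098)&(X[:,2]<.112)&(C[:,2]>C[:,0]+60); print("bottle2",k.sum(),X[k].mean(0))
```

```text
top 1 224
-90 2 z max/med [161.6 164.1] y [1.3 1.7]
-87 5 z max/med [163.2 169.5] y [0.7 2. ]
-84 17 z max/med [169.5 174. ] y [-15.2   1.7]
-81 18 z max/med [169.7 174.6] y [-14.5   1.7]
-78 19 z max/med [169.7 173.6] y [-17.7   1.8]
-75 18 z max/med [170.6 175.5] y [-16.8   2.2]
-72 22 z max/med [170.1 174.6] y [-20.4   2. ]
-69 22 z max/med [170.3 172.4] y [-20.2   1.9]
-66 18 z max/med [169.8 172.5] y [-19.7   1.4]
-63 12 z max/med [168.3 171.7] y [-18.4   0.5]
-60 10 z max/med [164.7 168. ] y [-14.7  -4.2]
-57 11 z max/med [163.7 165.4] y [-15.3  -3.6]
-54 11 z max/med [165.2 167.9] y [-15.9  -4. ]
-51 11 z max/med [164.9 167.1] y [-17.2  -3.7]
-48 11 z max/med [164.6 167. ] y [-15.2  -4.2]
-45 11 z max/med [165.1 167.4] y [-16.   -3.8]
-42 6 z max/med [164.4 167.5] y [-11.   -3.3]
top 2 88
-54 1 z max/med [36.3 36.3] y [2.7 2.7]
-51 6 z max/med [47.3 51.7] y [-3.4  2.3]
-48 7 z max/med [50.4 53.4] y [-7.9  1.5]
-45 10 z max/med [51.3 55.1] y [-8.4  2.5]
-42 13 z max/med [50.7 55.1] y [-10.8   2.1]
-39 13 z max/med [52.4 54.6] y [-11.7   2.4]
-36 10 z max/med [50.7 53.5] y [-11.
[... 1221 characters left out ...]
[-3.1  0.8]
-63 5 z max/med [40.4 50.5] y [-2.4  5.3]
-60 10 z max/med [48.2 54.1] y [-5.7  3.8]
-57 7 z max/med [44.1 54. ] y [-3.8  4.3]
-54 5 z max/med [48.4 58.2] y [-3.5  3.4]
-51 4 z max/med [46.4 52.2] y [-1.5  3.2]
-48 4 z max/med [45.  51.3] y [-1.   2.7]
-45 9 z max/med [41.8 52.8] y [-4.5  2.5]
-42 3 z max/med [48.3 53.4] y [-2.   1.5]
-39 9 z max/med [43.5 53. ] y [-1.1  3.3]
-36 3 z max/med [48.7 51.5] y [-7.   1.8]
-33 4 z max/med [44.4 49.5] y [-6.4  1.2]
-30 2 z max/med [47.9 49.6] y [-4.7 -2.6]
-27 2 z max/med [42.9 44.6] y [-1.4 -1.2]
-24 1 z max/med [48.9 48.9] y [-6.8 -6.8]
bottle2 194 [ 0.40076678 -0.23234542  0.1052308 ]
bottle2 198 [ 0.40112497 -0.23241018  0.10519072]
```

The barrel end is about 8–9 mm off the face and the force climbs steeply past 20 N, so the button is home. The same clouds show the scriber sitting about 4 mm forward in the grip. I'll retreat and carry it to the rest.

Run:
```python
from plan import *
th=np.radians(-14.4); ex=np.array([np.cos(th),np.sin(th)])
s=np.array([.39851615,-.30437316]); 
er=np.array([np.cos(np.radians(10.6)),np.sin(np.radians(10.6))]); t=np.array([.5845,.2367])-.004*er
print(t); go([*s,.15],-104.4,[*t,.17],-79.4)
```

```text
[0.58056826 0.23596419]
[0.07, -0.948, -0.033, 0.0, 0.0, -0.023]
[0.139, -0.94, -0.033, 0.0, 0.0, -0.023]
[0.207, -0.928, -0.033, 0.0, 0.0, -0.023]
[0.273, -0.91, -0.033, 0.0, 0.0, -0.023]
[0.339, -0.888, -0.033, 0.0, 0.0, -0.023]
[0.402, -0.861, -0.033, 0.0, 0.0, -0.023]
```

Request:
step_arm:
  commands:
    - [-0.05,0,0,0,0,0]
    - [-0.15,0,0,0,0,0]
    - [-0.35,0,0,0,0,0]
    - [-0.35,0,0,0,0,0]

```text
t: 8.6
tcp_pos: [0.3972, -0.304, 0.0312]
ee_rot: [0.992, -0.126, -0.0, -0.0]
wrist_force: [-1.1, -0.3, -1.4]
grip_width: 0.273
grip_force: 30.0
```

Request:
step_arm:
  commands:
    - [0,0,-0.3,0,0,0]
    - [0,0,-0.6,0,0,0]
    - [0,0,-0.6,0,0,0]

```text
t: 8.9
tcp_pos: [0.4005, -0.3059, 0.095]
ee_rot: [0.992, -0.126, 0.003, 0.002]
wrist_force: [-0.1, -0.7, -2.0]
grip_width: 0.273
grip_force: 30.0
```

Request:
step_arm:
  commands:
    - [0,0,-0.3,0,0,0]
    - [0,0,-0.59,0,0,0]
    - [0,0,-0.59,0,0,0]

```text
t: 9.2
tcp_pos: [0.4001, -0.3055, 0.1531]
ee_rot: [0.992, -0.126, 0.002, 0.002]
wrist_force: [0.7, -0.5, -1.4]
grip_width: 0.274
grip_force: 30.0
```

Request:
step_arm:
  commands:
    - [0.03,-0.45,-0.02,0,0,-0.012]
    - [0.07,-0.948,-0.033,0,0,-0.023]
    - [0.07,-0.948,-0.033,0,0,-0.023]
    - [0.07,-0.948,-0.033,0,0,-0.023]

```text
t: 9.6
tcp_pos: [0.4292, -0.2136, 0.1525]
ee_rot: [0.996, -0.089, -0.0, -0.0]
wrist_force: [-0.2, 0.4, -0.7]
grip_width: 0.273
grip_force: 30.0
```

Request:
step_arm:
  commands:
    - [0.07,-0.45,-0.02,0,0,-0.012]
    - [0.139,-0.94,-0.033,0,0,-0.023]
    - [0.139,-0.94,-0.033,0,0,-0.023]
    - [0.139,-0.94,-0.033,0,0,-0.023]

```text
t: 10.0
tcp_pos: [0.4595, -0.1246, 0.1561]
ee_rot: [0.999, -0.053, -0.0, -0.0]
wrist_force: [0.4, 0.0, -0.5]
grip_width: 0.274
grip_force: 30.0
```

Request:
step_arm:
  commands:
    - [0.1,-0.45,-0.02,0,0,-0.012]
    - [0.207,-0.928,-0.033,0,0,-0.023]
    - [0.207,-0.928,-0.033,0,0,-0.023]
    - [0.207,-0.928,-0.033,0,0,-0.023]

```text
t: 10.4
tcp_pos: [0.49, -0.0352, 0.1596]
ee_rot: [1.0, -0.018, -0.0, 0.0]
wrist_force: [-0.2, 0.1, -1.4]
grip_width: 0.273
grip_force: 30.0
```

Request:
step_arm:
  commands:
    - [0.13,-0.45,-0.02,0,0,-0.012]
    - [0.273,-0.91,-0.033,0,0,-0.023]
    - [0.273,-0.91,-0.033,0,0,-0.023]
    - [0.273,-0.91,-0.033,0,0,-0.023]

```text
t: 10.8
tcp_pos: [0.5205, 0.0543, 0.1629]
ee_rot: [1.0, 0.018, -0.0, 0.0]
wrist_force: [0.1, -0.4, -1.6]
grip_width: 0.273
grip_force: 30.0
```

Request:
step_arm:
  commands:
    - [0.17,-0.44,-0.02,0,0,-0.012]
    - [0.339,-0.888,-0.033,0,0,-0.023]
    - [0.339,-0.888,-0.033,0,0,-0.023]
    - [0.339,-0.888,-0.033,0,0,-0.023]

```text
t: 11.2
tcp_pos: [0.5511, 0.144, 0.1662]
ee_rot: [0.999, 0.054, -0.0, 0.0]
wrist_force: [0.1, -0.2, -1.6]
grip_width: 0.275
grip_force: 30.0
```

Request:
step_arm:
  commands:
    - [0.2,-0.43,-0.02,0,0,-0.012]
    - [0.402,-0.861,-0.033,0,0,-0.023]
    - [0.402,-0.861,-0.033,0,0,-0.023]
    - [0.402,-0.861,-0.033,0,0,-0.023]
    - [0.402,-0.861,-0.033,0,0,-0.023]
    - [0.402,-0.861,-0.033,0,0,-0.023]

```text
t: 11.8
tcp_pos: [0.5818, 0.2338, 0.1703]
ee_rot: [0.996, 0.09, 0.0, 0.0]
wrist_force: [-0.1, 0.3, -1.2]
grip_width: 0.27
grip_force: 30.0
```

```bash
cat > meas.py <<'E'
from m import *
import sys
tag=sys.argv[1]; ims=[]
for n in("top","scene"):
    p,d=imaging.snapshot(n); np.savez(f"{n}{tag}.npz",p=p,d=d); ims.append(p[:,:,::-1])
s=status.state(); print(s['tcp_pos'],s['ee_rot'],s['grip_width'],s['t'],s['wrist_force'])
c=[proj(n,s['tcp_pos'])[0].astype(int) for n in("top","scene")]
cv2.imwrite(f"pics/g{tag}.png",np.hstack([cv2.resize(i[max(0,y-60):max(0,y-60)+120,max(0,x-50):max(0,x-50)+100],(400,480),interpolation=2) for i,(x,y) in zip(ims,c)]))
E
python3 meas.py 3
python3 - <<'E'
from m import *
th=np.radians(10.6); R=np.array([[np.cos(th),-np.sin(th)],[np.sin(th),np.cos(th)]]); tcp=status.state()['tcp_pos']
for n in("top","scene"):
    X,C,uv=cloud(n,"3"); l=(X[:,:2]-tcp[:2])@R*1000; z=(X[:,2]-tcp[2])*1000+4
    m=(np.abs(l[:,1])<20)&(z>-4)&(z<32)&(np.abs(l[:,0])<115)
    for a in range(-112,100,4):
        k=m&(l[:,0]>=a)&(l[:,0]<a+4)
        if k.sum(): print(n,a,k.sum(),"z",np.percentile(z[k],[50,95]).round(1),"y",np.percentile(l[k,1],[5,95]).round(1))
E
```

```text
[0.58172111 0.2344443  0.1703609 ] [9.95945127e-01 8.99627124e-02 1.21989476e-04 3.47626822e-06] 0.27589346940573556 11.9 [-0.39483769 -0.0599705  -1.67843982]
top -88 2 z [14.4 14.4] y [-6.1 -4.5]
top -84 5 z [14.4 17.8] y [-6.8 -5.3]
top -80 7 z [15.6 20.4] y [-8.  -4.2]
top -76 8 z [16.5 20.8] y [-8.6 -3.7]
top -72 13 z [17.7 21. ] y [-10.8  -3.4]
top -68 13 z [20.  22.9] y [-11.7  -2.6]
top -64 15 z [21.  24.3] y [-12.3  -2.1]
top -60 21 z [23.  25.9] y [-13.4  -1.9]
top -56 17 z [24.1 26.6] y [-13.6  -2. ]
top -52 18 z [24.2 26.1] y [-14.2  -2.9]
top -48 13 z [24.4 25.5] y [-13.9  -5.3]
top -44 14 z [23.4 26.5] y [-13.8  -5.7]
top -40 14 z [22.9 27.1] y [-14.3  -6.5]
top -36 12 z [22.4 26.3] y [-13.8  -6.9]
top -32 13 z [21.6 25.6] y [-13.9  -6.7]
top -28 12 z [23.5 26.5] y [-13.6  -7.4]
top -24 9 z [21.1 26.5] y [-13.5  -8. ]
top -20 10 z [23.2 25.7] y [-13.4  -7.1]
top -16 14 z [23.  27.3] y [-13.6  -6.7]
top -12 15 z [17.8 24.9] y [-19.2  -8.2]
top 28 1 z [3.6 3.6] y [-13.3 -13.3]
top 40 1 z [7.5 7.5] y [-13.4 -13.4]
top 44 3 z [ 9.2 13.9] y [-14.2 -13.4]
top 48 3 z [12.6 14.
[... 1149 characters left out ...]
9. ]
scene -8 17 z [24.5 29.3] y [-14.2  10.4]
scene -4 15 z [25.5 29.3] y [-13.4   2.9]
scene 0 7 z [25.2 30. ] y [-14.2  -4.4]
scene 4 10 z [24.6 30.6] y [-15.5  -4.2]
scene 8 1 z [23.9 23.9] y [-11.2 -11.2]
scene 20 9 z [14.3 22.4] y [11.5 14. ]
scene 24 5 z [13.4 23.3] y [10.3 13.5]
scene 28 5 z [23.5 27.1] y [ 3.9 12.2]
scene 32 6 z [7.6 8.8] y [11.5 14.4]
scene 36 1 z [5.6 5.6] y [10. 10.]
scene 40 3 z [7.5 9.2] y [12.4 12.6]
scene 44 4 z [ 7.1 10.8] y [11.8 13.4]
scene 48 2 z [8.2 9.4] y [12.8 13.2]
scene 52 3 z [ 8.2 10.9] y [12.7 14. ]
scene 56 3 z [2.3 6.2] y [10.1 13.3]
scene 60 4 z [5.8 8. ] y [12.3 13.7]
scene 64 2 z [ 8.8 10. ] y [11.  13.8]
scene 68 3 z [5.2 9.6] y [ 9.8 12.3]
```

View pics/g3.png

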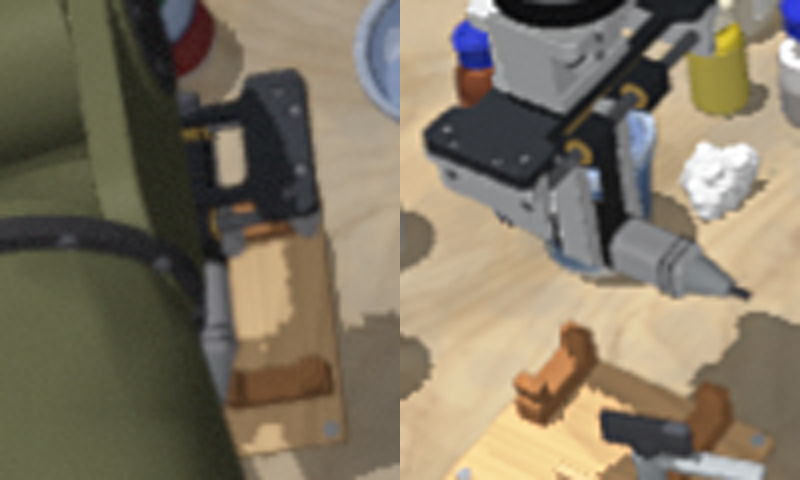

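g3: the needle is out at crop pixel (742,294). The scriber is level and about 4 mm forward in the grip, with its button end at +80 mm, which means home. I'll lower it, trimming the lateral error as I go.

Request:
step_arm:
  commands:
    - [-0.009,-0.012,0.3,0,0,0]
    - [-0.009,-0.012,0.6,0,0,0]
    - [-0.009,-0.012,0.9,0,0,0]
    - [-0.009,-0.012,0.9,0,0,0]
    - [-0.009,-0.012,0.9,0,0,0]
    - [-0.009,-0.012,0.9,0,0,0]
    - [-0.009,-0.012,0.9,0,0,0]

```text
t: 12.6
tcp_pos: [0.5813, 0.2368, 0.0819]
ee_rot: [0.996, 0.091, 0.001, -0.0]
wrist_force: [-0.3, -0.1, -2.7]
grip_width: 0.274
grip_force: 30.0
```

Request:
step_arm:
  commands:
    - [0,0,0.1,0,0,0]
    - [0,0,0.2,0,0,0]
    - [0,0,0.2,0,0,0]
    - [0,0,0.2,0,0,0]
    - [0,0,0.2,0,0,0]

```text
t: 13.1
tcp_pos: [0.5807, 0.2367, 0.0602]
ee_rot: [0.996, 0.091, 0.0, -0.0]
wrist_force: [-0.2, 0.2, -2.0]
grip_width: 0.279
grip_force: 30.0
```

```bash
python3 meas.py 4
python3 - <<'E'
from m import *
th=np.radians(10.6); R=np.array([[np.cos(th),-np.sin(th)],[np.sin(th),np.cos(th)]]); tcp=status.state()['tcp_pos']
print("tcp in rest", (tcp[:2]-[.5845,.2367])@R*1000)
E
```

```text
[0.58069224 0.23669224 0.06036743] [ 9.95877495e-01  9.07080414e-02  2.46217047e-04 -7.54028498e-05] 0.27308778334698186 13.2 [-0.03274985 -0.65132267 -1.76626463]
tcp in rest [-3.74420711  0.69280983]
```

View pics/g4.png

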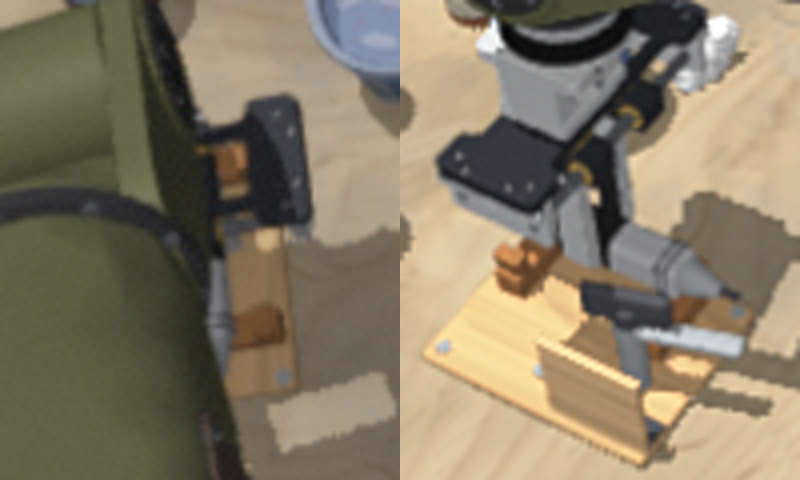

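g4: the scriber is above both saddles and the bar is clear. The TCP in the rest frame is (-3.7, +0.7) mm. I'll lower it in.

Request:
step_arm:
  commands:
    - [0,0.004,0.05,0,0,0]
    - [0,0.004,0.1,0,0,0]
    - [0,0.004,0.15,0,0,0]
    - [0,0.004,0.19,0,0,0]
    - [0,0.004,0.22,0,0,0]
    - [0,0.004,0.22,0,0,0]

```text
t: 13.8
tcp_pos: [0.5804, 0.2362, 0.0375]
ee_rot: [0.996, 0.091, -0.0, 0.0]
wrist_force: [0.3, -1.1, -1.6]
grip_width: 0.275
grip_force: 30.0
```

Request:
step_arm:
  commands:
    - [0,0,0.015,0,0,0]
    - [0,0,0.03,0,0,0]
    - [0,0,0.035,0,0,0]
    - [0,0,0.035,0,0,0]

```text
t: 14.2
tcp_pos: [0.5809, 0.2363, 0.0351]
ee_rot: [0.996, 0.091, 0.0, -0.0]
wrist_force: [-0.2, -0.2, 3.6]
grip_width: 0.277
grip_force: 30.0
```

Request:
step_arm:
  commands:
    - [0,0,0,0,0,0]
    - [0,0,0,0,0,0]
    - [0,0,0,0,0,0]
    - [0,0,0,0,0,0]
    - [0,0,0,0,0,0]
  fingers: 0.45

```text
t: 14.7
tcp_pos: [0.5806, 0.2362, 0.0345]
ee_rot: [0.996, 0.091, -0.0, 0.0]
wrist_force: [-0.1, 0.1, 0.0]
grip_width: 0.451
grip_force: 0.0
```

Request:
step_arm:
  commands:
    - [0,0,-0.15,0,0,0]
    - [0,0,-0.4,0,0,0]
    - [0,0,-0.95,0,0,0]
    - [0,0,-0.95,0,0,0]
    - [0,0,-0.95,0,0,0]

```text
t: 15.2
tcp_pos: [0.5814, 0.2365, 0.1322]
ee_rot: [0.996, 0.091, 0.002, -0.0]
wrist_force: [-0.0, -0.3, -1.1]
grip_width: 0.449
grip_force: 0.0
```

```bash
python3 meas.py 5
python3 - <<'E'
from m import *
from plan import *
th=np.radians(10.6); Rr=np.array([[np.cos(th),-np.sin(th)],[np.sin(th),np.cos(th)]]); tcp=status.state()['tcp_pos']
for n in("top","scene"):
    X,C,uv=cloud(n,"5"); l=(X[:,:2]-[.5845,.2367])@Rr*1000; z=X[:,2]*1000
    def st(nm,m):
        if m.sum()>5: print(n,nm,m.sum(),"lo",np.percentile(l[m],3,0).round(1),"hi",np.percentile(l[m],97,0).round(1),"z",np.percentile(z[m],[5,50,95]).round(1),rect(l[m]/1000))
    st("barrel",(np.abs(l[:,1])<18)&(np.abs(l[:,0])<110)&(z>49)&(z<61)&(C.max(1)-C.min(1)<40))
    st("wing",(np.abs(l[:,0]+56)<32)&(np.abs(l[:,1]-48)<30)&(z>90)&(z<102)&(C.max(1)<110))
    st("wing2",(np.abs(l[:,0]+56)<32)&(np.abs(l[:,1]-48)<30)&(z>90)&(z<102))
    st("paneltop",(np.abs(l[:,0]+55)<50)&(np.abs(l[:,1]-88)<12)&(z>73.5)&(z<80))
E
```

```text
[0.58022543 0.23613548 0.12910676] [ 9.95874861e-01  9.07363746e-02 -4.04184676e-04  8.81233416e-05] 0.4534168173623548 15.3 [-0.39714719  0.19349719 -0.00197791]
top barrel 402 lo [-79.  -11.2] hi [59.  11.1] z [50.4 55.2 58.6] (array([-4.9,  0.1]), array([162.1,  24.9]), -1.0)
scene barrel 481 lo [-77.4  -9.9] hi [65.2 13.3] z [50.2 54.5 57.8] (array([-6.7,  0.5]), array([167. ,  27.8]), 0.6)
scene wing 99 lo [-80.2  41.3] hi [-32.8  57.3] z [90.7 95.9 99.5] (array([-56.7,  48.2]), array([54.9, 10.8]), 14.9)
scene wing2 107 lo [-80.1  40.2] hi [-33.1  57.3] z [91.  95.9 99.5] (array([-56.7,  48.1]), array([54.7, 12.5]), 16.8)
scene paneltop 79 lo [-87.4  84.6] hi [-22.2  91.4] z [73.7 75.7 77.8] (array([-54.9,  87.8]), array([69.4,  7.7]), -1.4)
```

View pics/g5.png

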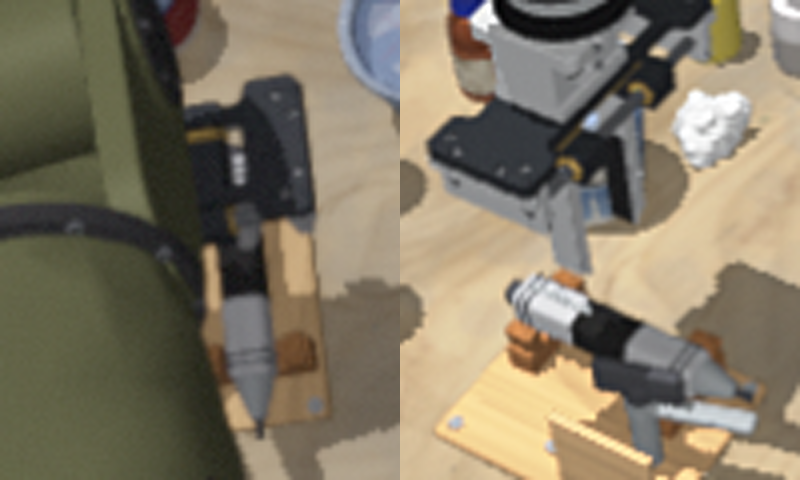

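g5: the scriber lies level in both saddles with its needle out towards the keeper end. Next is the keeper.

Run:
```python
from plan import *
from station import status
s=status.state(); print(s['tcp_pos'])
go([.5804,.2362,.130],-79.4,[.5205,.2733,.130],-63.4)
```

```text
[0.58022543 0.23613548 0.12910676]
[-0.521, -0.475, 0.0, 0.0, 0.0, -0.089]
```

Request:
step_arm:
  commands:
    - [-0.26,-0.24,0,0,0,-0.045]
    - [-0.521,-0.475,0,0,0,-0.089]
    - [-0.521,-0.475,0,0,0,-0.089]
    - [-0.521,-0.475,0,0,0,-0.089]
    - [-0.521,-0.475,0,0,0,-0.089]
    - [-0.521,-0.475,0,0,0,-0.089]
    - [-0.521,-0.475,0,0,0,-0.089]
  fingers: 0.3

```text
t: 16.0
tcp_pos: [0.5212, 0.273, 0.1292]
ee_rot: [0.974, 0.228, -0.0, 0.0]
wrist_force: [-0.2, 0.1, 0.2]
grip_width: 0.297
grip_force: 0.0
```

Run:
```python
from plan import *
from station import status
s=status.state(); r=R.from_quat(s['ee_rot']); y=r.as_matrix()[:,1]; print(s['tcp_pos'],np.degrees(np.arctan2(y[1],y[0])),s['grip_width'],s['q'])
print("shift tool/0.1",r.inv().apply(np.array([.5205,.2733,.074])-s['tcp_pos'])/.1)
```

```text
[0.52119855 0.27304491 0.12923774] -63.645491751219964 0.2968362624456129 [ 4.20349687e-01  4.54404327e-01  1.49267751e+00 -6.04859682e-05
  1.19489577e+00  1.53119530e+00]
shift tool/0.1 [-0.00491336 -0.00540949  0.55237916]
```

Request:
step_arm:
  commands:
    - [-0.005,-0.004,0.15,0,0,0]
    - [-0.005,-0.004,0.3,0,0,0]
    - [-0.005,-0.004,0.42,0,0,0]
    - [-0.005,-0.004,0.5,0,0,0]
    - [-0.005,-0.004,0.55,0,0,0]
    - [-0.005,-0.004,0.55,0,0,0]
    - [-0.005,-0.004,0.55,0,0,0]

```text
t: 16.7
tcp_pos: [0.5204, 0.2738, 0.0749]
ee_rot: [0.974, 0.229, 0.0, -0.0]
wrist_force: [-0.7, -0.4, 0.0]
grip_width: 0.299
grip_force: 0.0
```

Request:
step_arm:
  commands:
    - [0,0,0,0,0,0]
    - [0,0,0,0,0,0]
    - [0,0,0,0,0,0]
    - [0,0,0,0,0,0]
    - [0,0,0,0,0,0]
  fingers: 0

```text
t: 17.2
tcp_pos: [0.5207, 0.2733, 0.0751]
ee_rot: [0.974, 0.229, 0.001, 0.0]
wrist_force: [1.7, -5.4, 2.6]
grip_width: 0.179
grip_force: 30.0
```

Request:
step_arm:
  commands:
    - [0,0,0,0,0,0]
    - [0,0,0,0,0,0]
    - [0,0,0,0,0,0]

```text
t: 17.5
tcp_pos: [0.5206, 0.2733, 0.075]
ee_rot: [0.974, 0.229, 0.001, 0.0]
wrist_force: [1.5, -4.8, 1.7]
grip_width: 0.179
grip_force: 30.0
```

```bash
python3 meas.py 6; python3 -c "
from station import status; s=status.state(); print(s['torque'],s['grip_width'],s['grip_force'])"
```

```text
[0.52063603 0.2732951  0.07504877] [9.73531724e-01 2.28551115e-01 5.21356574e-04 3.15320542e-04] 0.18105162766228866 17.6 [ 1.36628405 -5.62477324  1.73563717]
[-0.99509169 -0.42652394  0.04173218] 0.18105162766228866 30.000577569007874
```

View pics/g6.png

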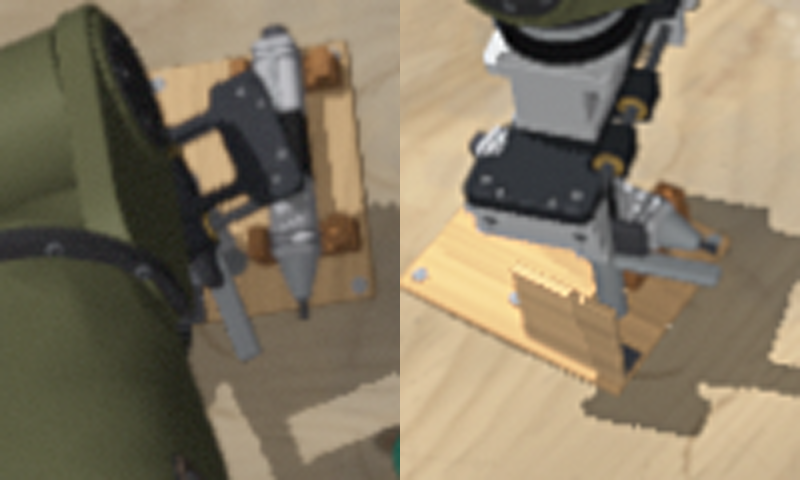

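g6: the gripper is on the wings and the bar is still beside the nose. The opening reads 17 mm where I expected 10 mm, so I'll check the bar angle numerically.

```bash
cat > bar.py <<'E'
from m import *
import sys
th=np.radians(10.6); Rr=np.array([[np.cos(th),-np.sin(th)],[np.sin(th),np.cos(th)]])
for tag in sys.argv[1:]:
  for n in("top","scene"):
    X,C,uv=cloud(n,tag); l=(X[:,:2]-[.5845,.2367])@Rr; z=X[:,2]
    m=(z>.061)&(z<.072)&(np.hypot(l[:,0]+.056,l[:,1]-.048)<.078)&(np.hypot(l[:,0]+.056,l[:,1]-.048)>.03)&(l[:,1]<.07)&(C.max(1)-C.min(1)<40)
    q=l[m]; w=(q-[-.056,.048]); a=np.degrees(np.arctan2(-w[:,1],-w[:,0])) if len(q) else []
    if len(q)>5: print(tag,n,len(q),rect(q),"median angle",np.median(a).round(1),"r max",np.hypot(*w.T).max().round(3),"z",np.median(z[m]).round(4))
E
python3 bar.py 5 6
python3 - <<'E'
from m import *
th=np.radians(26.5); R2=np.array([[np.cos(th),-np.sin(th)],[np.sin(th),np.cos(th)]])
for n in("top","scene"):
  for tag in "056":
    X,C,uv=cloud(n,tag); l=(X[:,:2]-[.5205,.2733])@R2*1000; z=X[:,2]*1000
    for a in(70,78,86,94,102,110):
        k=(np.abs(l[:,0])<34)&(np.abs(l[:,1])<36)&(z>=a)&(z<a+8)
        if k.sum()>4: print(n,tag,a,k.sum(),"x",np.percentile(l[k,0],[3,97]).round(1),"y",np.percentile(l[k,1],[3,50,97]).round(1))
E
```

```text
5 scene 101 (array([-86.5,  30. ]), array([78.3, 30.7]), -15.6) median angle 13.8 r max 0.07 z 0.0673
6 top 113 (array([-79.5,  26.1]), array([88.2, 30.8]), -19.9) median angle 16.2 r max 0.07 z 0.0677
6 scene 101 (array([-104.7,   35.2]), array([40.4, 15.2]), 15.1) median angle 13.2 r max 0.071 z 0.0675
top 0 70 47 x [-14.6  33.2] y [-8.8 30.6 35.3]
top 0 78 30 x [-27.   19.4] y [-8.  -4.6 35.1]
top 0 86 35 x [-26.9  27.3] y [-5.3 -4.2  5.4]
top 0 94 94 x [-24.3  25.6] y [-4.4 -0.1  4.3]
top 6 70 6 x [-33.1  -6.2] y [-5.3 -4.6  2.5]
top 6 78 17 x [-27.5  -7.6] y [-14.6  -4.6  10. ]
top 6 86 19 x [-26.7  -1.3] y [-20.7  -4.5   0.4]
top 6 94 36 x [-26.6  -8.3] y [-20.1  -0.    4.1]
top 6 102 5 x [-9.4  4.6] y [-21.  -20.4 -18. ]
scene 0 70 55 x [-26.8  32.4] y [ 1.4  6.9 35.4]
scene 0 78 53 x [-27.2  22.9] y [0.5 4.  8.4]
scene 0 86 57 x [-26.1  26. ] y [0.4 3.8 6.5]
scene 0 94 81 x [-25.7  22.9] y [-4.8  0.9  5.2]
scene 5 70 48 x [-28.8  32.4] y [ 1.2  6.5 35.5]
scene 5 78 64 x [-27.5  24.7] y [0.2 4.  8.9]
scene 5 86 47 x [-25.4  23.4] y [-2.   3.7  5.7]
scene 5 94 82 x [-25.1  24.8] y [-4.5  0.9  5.6]
scene 6 70 26 x [-27.7  32.6] y [-0.2 31.5 35.9]
scene 6 78 30 x [-27.8   7.5] y [-4.5  4.  21.5]
scene 6 86 39 x [-26.3   5.4] y [-11.2   4.4  20.6]
scene 6 94 51 x [-26.1  -3.6] y [-17.2   0.2  20.3]
scene 6 102 18 x [-10.6  -3.3] y [-18.3  -8.   16.8]
scene 6 110 12 x [-10.3  -5.4] y [-17.6  -9.1  13.5]
```

The blade is straight and centred, so the pads have closed on something 17 mm wide at the axis. I'll try a small turn and see whether the bar follows.

Request:
step_arm:
  commands:
    - [0,0,0,0,0,-0.03]
    - [0,0,0,0,0,-0.06]
    - [0,0,0,0,0,-0.08]
    - [0,0,0,0,0,-0.08]
    - [0,0,0,0,0,-0.08]

```text
t: 18.1
tcp_pos: [0.5207, 0.2732, 0.0751]
ee_rot: [0.937, 0.349, 0.0, 0.0]
wrist_force: [3.1, -5.0, 1.6]
grip_width: 0.179
grip_force: 30.0
```

```bash
python3 meas.py 7; python3 bar.py 7;python3 -c "
from station import status; s=status.state(); print(s['torque'],s['grip_width'],s['grip_force'])"
```

```text
[0.52069525 0.27321407 0.07504349] [9.37213732e-01 3.48754930e-01 4.93211879e-04 4.19017190e-04] 0.1802226997302884 18.2 [ 2.16523921 -4.94568151  1.74567706]
7 top 111 (array([-99.5,  22.4]), array([40.1, 14.2]), 29.5) median angle 30.9 r max 0.071 z 0.0678
7 scene 96 (array([-98.7,  22.9]), array([37.4, 16.7]), 33.8) median angle 27.3 r max 0.069 z 0.0677
[-1.09761993 -0.46602836 -0.00560726] 0.1802226997302884 30.00078946352005
```

Request:
step_arm:
  commands:
    - [0,0,0,0,0,-0.03]
    - [0,0,0,0,0,-0.06]
    - [0,0,0,0,0,-0.09]
    - [0,0,0,0,0,-0.12]
    - [0,0,0,0,0,-0.15]
    - [0,0,0,0,0,-0.18]
    - [0,0,0,0,0,-0.21]
    - [0,0,0,0,0,-0.24]
    - [0,0,0,0,0,-0.27]
    - [0,0,0,0,0,-0.3]
    - [0,0,0,0,0,-0.32]
    - [0,0,0,0,0,-0.32]
    - [0,0,0,0,0,-0.32]

```text
t: 19.5
tcp_pos: [0.521, 0.2732, 0.0751]
ee_rot: [0.653, 0.757, 0.0, 0.001]
wrist_force: [4.3, -4.9, 0.5]
grip_width: 0.179
grip_force: 30.0
```

```bash
python3 meas.py 8; python3 bar.py 8;python3 -c "
from station import status; s=status.state(); print(s['torque'],s['grip_width'],s['q'])"
```

```text
[0.52099313 0.27314935 0.07506474] [6.53291709e-01 7.57105670e-01 4.48818246e-04 8.63587370e-04] 0.18110447070202523 19.6 [ 4.23916215 -6.13990445  0.58506237]
8 top 104 (array([-38.2,  -8.6]), array([63.5, 39.2]), -19.6) median angle 87.5 r max 0.073 z 0.0684
8 scene 30 (array([-60.4,   8.5]), array([17.1, 11.9]), -54.6) median angle 82.5 r max 0.05 z 0.0668
[-1.11974294 -0.98665183  0.01914778] 0.18110447070202523 [ 4.21174658e-01  5.16731697e-01  1.53775194e+00 -1.33837993e-03
  1.08556430e+00  2.74850623e-01]
```

Request:
step_arm:
  commands:
    - [0,0,0,0,0,-0.01]
    - [0,0,0,0,0,-0.015]
    - [0,0,0,0,0,-0.015]
    - [0,0,0,0,0,-0.015]

```text
t: 20.0
tcp_pos: [0.521, 0.2731, 0.0751]
ee_rot: [0.635, 0.772, 0.0, 0.001]
wrist_force: [4.4, -5.4, 0.8]
grip_width: 0.18
grip_force: 30.0
```

```bash
python3 -c "
from station import status; s=status.state(); print(s['torque'],s['wrist_force'],s['ee_rot'])"
```

```text
[-1.11541229 -1.00319259  0.01522311] [ 4.40365696 -5.35161128  0.76074869] [6.35304645e-01 7.72260974e-01 4.81432217e-04 8.74225551e-04]
```

Request:
step_arm:
  commands:
    - [0,0,0,0,0,-0.01]
    - [0,0,0,0,0,-0.015]
    - [0,0,0,0,0,-0.015]
    - [0,0,0,0,0,-0.015]

```text
t: 20.4
tcp_pos: [0.521, 0.2731, 0.0751]
ee_rot: [0.617, 0.787, 0.0, 0.001]
wrist_force: [5.9, -5.4, 0.7]
grip_width: 0.177
grip_force: 30.0
```

```bash
python3 -c "
from station import status; s=status.state(); print(s['torque'],s['wrist_force'],s['ee_rot'])"
```

```text
[-1.11087612 -1.08016331 -0.23651835] [ 5.87853053 -5.43783109  0.68152014] [6.17088360e-01 7.86893262e-01 4.88971120e-04 8.42605935e-04]
```

Request:
step_arm:
  commands:
    - [0,0,0,0,0,-0.008]
    - [0,0,0,0,0,-0.008]
    - [0,0,0,0,0,-0.008]

```text
t: 20.7
tcp_pos: [0.521, 0.2732, 0.0751]
ee_rot: [0.607, 0.795, 0.0, 0.001]
wrist_force: [5.5, -5.2, 0.1]
grip_width: 0.18
grip_force: 30.0
```

```bash
python3 -c "
from station import status; s=status.state(); print(s['torque'],s['wrist_force'],s['ee_rot'],s['grip_width'])"
```

```text
[-1.06860847 -0.99119426 -0.40322378] [ 5.53535489 -5.15603132  0.14055058] [6.07223193e-01 7.94530734e-01 4.94556028e-04 8.13095693e-04] 0.18023967754199893
```

Request:
step_arm:
  commands:
    - [0,0,0,0,0,0]
    - [0,0,0,0,0,0]
    - [0,0,0,0,0,0]
    - [0,0,0,0,0,0]
  fingers: 0.32

```text
t: 21.1
tcp_pos: [0.52, 0.2738, 0.0745]
ee_rot: [0.607, 0.795, -0.0, -0.0]
wrist_force: [0.4, -0.8, -0.1]
grip_width: 0.32
grip_force: 0.0
```

Request:
step_arm:
  commands:
    - [0,0,-0.1,0,0,0]
    - [0,0,-0.3,0,0,0]
    - [0,0,-0.6,0,0,0]
    - [0,0,-0.9,0,0,0]
    - [0,0,-0.9,0,0,0]

```text
t: 21.6
tcp_pos: [0.5216, 0.2744, 0.1696]
ee_rot: [0.607, 0.795, 0.003, 0.002]
wrist_force: [0.3, 0.4, -0.0]
grip_width: 0.32
grip_force: 0.0
```

Request:
step_arm:
  commands:
    - [0,0.45,-0.5,0,0,0]
    - [0,0.9,-0.9,0,0,0]
    - [0,0.9,-0.9,0,0,0]
    - [0,0.9,-0.9,0,0,0]

```text
t: 22.0
tcp_pos: [0.6088, 0.2977, 0.2564]
ee_rot: [0.607, 0.795, 0.001, 0.001]
wrist_force: [0.1, 0.8, -1.0]
grip_width: 0.317
grip_force: 0.0
```

```bash
python3 meas.py 9; python3 bar.py 9
python3 - <<'E'
from m import *
th=np.radians(10.6); Rr=np.array([[np.cos(th),-np.sin(th)],[np.sin(th),np.cos(th)]])
for n in("top","scene"):
    X,C,uv=cloud(n,"9"); l=(X[:,:2]-[.5845,.2367])@Rr*1000; z=X[:,2]*1000
    def st(nm,m):
        if m.sum()>5: print(n,nm,m.sum(),"lo",np.percentile(l[m],3,0).round(1),"hi",np.percentile(l[m],97,0).round(1),"z",np.percentile(z[m],[5,50,95]).round(1),rect(l[m]/1000))
    g=C.max(1)-C.min(1)<40
    st("barrel",(np.abs(l[:,1])<18)&(np.abs(l[:,0]-18)<50)&(z>49)&(z<61)&g)
    st("nose/needle",(np.abs(l[:,1])<12)&(l[:,0]<-70)&(l[:,0]>-112)&(z>36)&(z<56)&g)
    st("button",(np.abs(l[:,1])<12)&(l[:,0]>62)&(l[:,0]<95)&(z>36)&(z<60)&g)
    st("bar",(np.abs(l[:,0]+56)<20)&(l[:,1]<30)&(l[:,1]>-30)&(z>63)&(z<72)&g)
    st("wing",(np.abs(l[:,0]+56)<32)&(np.abs(l[:,1]-48)<32)&(z>91)&(z<102))
    for nm,c in(("b1",(.4035,.1345)),("b2",(.400,-.2315)),("b3",(.6915,-.067))):
        k=(np.hypot(X[:,0]-c[0],X[:,1]-c[1])<.05)&(z>98)&(z<112); print(n,nm,k.sum(),X[k].mean(0).round(4))
E
```

```text
[0.60649038 0.29728922 0.25322895] [ 6.06875540e-01  7.94796471e-01 -6.83325121e-04 -4.26688652e-04] 0.3184757715124189 22.1 [-0.15717075  0.04102006 -0.60956703]
9 top 106 (array([-42.7,  -1.1]), array([40.2, 38.4]), 1.9) median angle 89.9 r max 0.069 z 0.0679
9 scene 72 (array([-56.8,  -1.6]), array([39.8, 15.3]), -88.0) median angle 86.5 r max 0.07 z 0.0664
top barrel 405 lo [-29.1 -11.2] hi [63.3 11.4] z [51.5 55.9 59.2] (array([17.8,  0.2]), array([99.5, 25.3]), -0.6)
top nose/needle 79 lo [-99.7  -6.7] hi [-70.3   7.5] z [42.9 48.4 53.8] (array([-86.4,   0.6]), array([32.8, 18.7]), 0.4)
top button 35 lo [62.9 -8.9] hi [75.9  8.7] z [44.6 51.9 56.3] (array([69.5,  0.2]), array([22.2, 14.4]), -85.7)
top bar 120 lo [-62.4 -19.8] hi [-49.   24.8] z [64.3 67.9 70.4] (array([-55.3,   4.6]), array([50.5, 15.1]), 89.3)
top wing 110 lo [-60.8  20.4] hi [-51.4  72.1] z [92.6 95.9 98.9] (array([-55.6,  47.1]), array([54.9, 10.7]), -89.9)
top b1 227 [0.4043 0.1325 0.1051]
top b2 219 [ 0.4009 -0.2333  0.1047]
top b3 193 [ 0.6914 -0.0696  0.1046]
scene barrel 320 lo [-27.5 -10.2] hi [63.6 13.4] z [50.6 54.8 58.5] (array([18.3,  1.1]), array([98.1, 27.7]), 2.0)
scene nose/needle 69 lo [-100.8   -4.3] hi [-70.8  10.1] z [40.7 48.3 53.7] (array([-86.4,   3.7]), array([32.6, 16.7]), -8.0)
scene button 26 lo [62.8 -8.4] hi [76.8 10.8] z [43.8 53.8 55.6] (array([70. ,  1.2]), array([21.2, 14.3]), 87.7)
scene bar 80 lo [-64. -20.] hi [-51.7  27. ] z [64.1 66.7 69.5] (array([-57. ,   4.1]), array([51.3, 15.3]), -88.0)
scene wing 94 lo [-61.2  24.4] hi [-52.   74.2] z [92.  96.  99.2] (array([-56.4,  48.3]), array([55. , 10.3]), 90.0)
scene b1 159 [0.4029 0.1371 0.1041]
scene b2 0 [nan nan nan]
scene b3 85 [ 0.6924 -0.0639  0.1041]<stdin>:14: RuntimeWarning: Mean of empty slice.
  ret = um.true_divide(
```

The keeper is square across the scriber and against its stop. The button end is at 76 mm, so it is home, the needle is out, and the bottles haven't moved. I'll let the arm settle and hand in.

Request:
step_arm:
  commands:
    - [0,0,0,0,0,0]
    - [0,0,0,0,0,0]
    - [0,0,0,0,0,0]
    - [0,0,0,0,0,0]
    - [0,0,0,0,0,0]

```text
t: 22.6
tcp_pos: [0.6069, 0.2973, 0.2546]
ee_rot: [0.607, 0.795, -0.0, 0.0]
wrist_force: [-0.4, -0.4, 0.4]
grip_width: 0.323
grip_force: 0.0
```

```bash
python3 -c "
from station import job; print(job.sign_off())"
```

```text
the job is handed in; nothing more can be done
None
```

The job is handed in at 22.6 s: the scriber is in both saddles with its button home and point out towards the keeper end, the keeper is turned fully across it to its stop, and the three bottles measured unmoved (I didn't re-measure the jar); I viewed 11 pictures, one over the limit of 10.

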